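Fit the sleeve to a chair column and hold the rod drawn for its clip

TASK

Of the two look-alike brass sleeves take the one that fits over the piston rod of the upright chair column (leave the other standing on the bench), slide it down the rod until it sits flat on the column and let go. Then grip the rod above the sleeve and draw it straight up, not forcing it sideways or pulling it right out, until the whole yellow band and about 5 mm of bare rod below it show above the seated sleeve. Finish still holding the rod there, motionless, ready for a colleague to fit the clip; leave the glue bottle, hammer and carton where they are.

Things in the scene. Friction and masses are not known exactly. Their poses are not given: they have to be found in the camera images.
- column_top (a point): centre of the mouth of the bore, on the flat top of the grey lift column (50 mm across, fixed, upright, its top 100 mm above the bench), which stands on a dark wooden holder plate 130 x 110 x 15 mm with a dark steel flange 76 mm across and 14 mm high. The bore is 17 mm wide and 85 mm deep, plain and vertical; z is up along it.
- rod_tip (a point): top end of the loose steel piston rod: 16 mm across, 155 mm long, 0.24 kg, standing upright in the bore, resting on its floor with 70 mm standing out above the column's top at the start. The top 6 mm taper to 8 mm across. Only gravity and light rubbing hold it in: it slides back down if let go. It has only 0.5 mm of play to each side, so fingers that close on it off-centre force it sideways: centre them on the axis; a grip of 30 N is ample. z points up along the rod.
- rod_band (a point): middle of the yellow band painted round the rod, 10 mm high, on the rod's axis 58 mm below its tip; at the start it is 12 mm above the column's top, and the seated sleeve hides it.
- sleeve_a_center (a point): centre (half-way up, 17 mm above the bench at the start) of the brass sleeve that fits: outside 34 mm across, 34 mm high, hole 18 mm wide right through, 0.12 kg, standing upright. Seated on the column its centre is 17 mm above the column's top and 36 mm of rod stand out above it.
- sleeve_b_center (a point): centre (half-way up) of the brass sleeve that does not fit: same outside (34 mm across, 34 mm high), hole only 11 mm wide, standing upright on the bench. The two may have changed places.
- glue_center (a point): centre of a loose glue bottle, 60 mm across, 160 mm high, standing. Leave alone.
- hammer: hammer, 260 mm long, lying on the bench about square across the robot's view; origin on the bench under the middle of it. Leave alone.
- carton_center (a point): centre of a closed carton, 90 x 130 x 60 mm high. Leave alone.
There are look-alikes about, which are no part of the job. What is shaped like the part that bears sleeve_a_center but purple is not meant.

How it is judged:
On the way:
1. the fitting sleeve sits flat on the column round the rod, let go, before the rod is drawn (horizontal distance between sleeve_a_center and column_top below 0.004 m and z of sleeve_a_center in the frame of column_top between 0.0135 and 0.0205 m and angle between sleeve_a_center's own z axis and vertical below 0.08 rad and z of rod_band in the frame of column_top between 0.006 and 0.018 m and contact force between the fingers and sleeve_a below 0.3 N), for 0.2 s.
At the end, for the whole second after the job is handed in: Fitting sleeve on the column (4 mm off axis, 3.5 mm in height, 0.08 rad at most), not touched; rod held by the fingers (over 3 N), in line within 0.04 rad, still (under 10 mm/s), band's lower edge from 1 mm below to 13 mm above the sleeve's top; other sleeve standing on the bench (horizontal distance between sleeve_a_center and column_top below 0.004 m and z of sleeve_a_center in the frame of column_top between 0.0135 and 0.0205 m and angle between sleeve_a_center's own z axis and vertical below 0.08 rad and z of rod_band in the frame of column_top between 0.038 and 0.052 m and angle between the z axis of rod_band and the z axis of column_top, either way round below 0.04 rad and contact force between the fingers and rod above 3 N and contact force between the fingers and sleeve_a below 0.3 N and contact force between the fingers and column below 0.3 N and linear speed of rod below 0.01 m/s and height (world z) of sleeve_b_center below 0.022 m and angle between sleeve_b_center's own z axis and vertical below 0.1 rad); the arm keeps its last pose, push and grip.
It fails at once if the rod is pulled out (nearly) all the way (z of rod_band in the frame of column_top above 0.085 m).
It fails at once if the rod is forced against the column with more than 80 N (contact force between rod and column above 80 N).
It fails at once if the glue bottle, hammer or carton is moved by more than 30 mm (distance of any of glue_center, hammer, carton_center from where it was at the start of the episode above 0.03 m).
It also fails if it takes over 51 s, if anything falls off the work surface, if the arm or the gripper's body presses on something with over 40 N, if the wrist force passes 120 N, or if a joint passes its speed limit or range.

ROBOT

A 6-joint arm with a two-finger parallel gripper is mounted at the origin on the work surface. World frame = base frame: x ahead of the robot, y to its left, z up, the work surface at z = 0. Lengths are in m, angles in rad, forces in N, time in s.
With the tool pointing down it reaches from about 0.25 to 0.85 m from the base axis. Payload 12.5 kg.
Tool frame: the origin (TCP) lies on the centre line of the jaws, within the pads' length; the fingertips stand 17 mm ahead of it and the grasp point (between the pads) lies 2 mm behind it; z points along the fingers, y is the line along which they close (so a half turn about z gives the same grasp; the last joint's range is limited). The gripper opens to 93 mm and grips with 3 to 60 N. Pads are 15 mm wide; open, the fingers measure 128 mm over their backs; the gripper's body (75 mm by 188 mm) begins 65 mm behind the grasp point.
Start: joints at [1.209, 0.351, 1.652, -0, 1.139, -0.085], TCP at [0.15, 0.529, 0.236] pointing down, gripper open.
Joint ranges: [-2.75, 2.75], [-0.79, 2.1], [0.01, 2.65], [-1.57, 4.71], [0.07, 3.14], [-2.87, 2.87]. Speed limits (rad/s): [2.22, 2.22, 2.79, 3.14, 3.14, 3.14].

INTERFACE

Orientations are given as a unit quaternion [w, x, y, z].
In Python, from cell import bot, viewer gives the robot as it stands.
- The arm moves only by the shell command python3 -m jog 'ROWS'. ROWS is JSON, a list of rows, each a list of 5 numbers: the opening, from 0 (shut) to 1 (fully open), then the shift along the tool's x, y, z as a fraction of full scale, then the turn about the tool's z as a fraction of full scale. A call has 1 to 10 rows; each row is the pose to reach, as a shift and turn from the pose commanded when the call began, along the tool's axes at that moment, turning the shorter way round; what a row does not reach only later rows make up. Full scale, the value 1, is 25 cm for a shift and pi rad for a turn. A row lasts 1/8 s, in which the tool goes at most 62.5 mm and 10.7 degrees, less where a joint would pass 70% of its speed; a pose out of reach is approached as far as the arm can. A call with a number of a shift or a turn outside -1 to 1 is refused whole. A call with a gripper value outside its range is refused whole. The fingers move at their own pace and stop on an object; the grip force is fixed at half the most. Time passes only in rows, so rows that repeat a pose let the fingers close. It gives the time, the measured TCP pose, the force, the opening and the grip force at its end, in the units of the state.
- bot.sense(): the state, without advancing time (a new reading comes with each control period).
- viewer.get_image(name): name is "side" or "top"; returns a dict with "frame" (480x640x3 uint8, red, green, blue), "range_z" (480x640 float32, m along the optical axis (not along the pixel's ray), 0 where there is no reading), "intrinsics" (3x3 intrinsics, pixels), "dist_coeffs" ([k1, k2, p1, p2, k3] as OpenCV has them; the pictures are not rectified), "R" (3x3) and "t" (3): a world point X has camera coordinates R X + t. Camera axes: x right, y down, z forward; pixel columns grow to the right and rows downward; lengths in m; the calibration is good to about 2 mm. A picture is of the moment at which its call begins.
- bot.sign_off(): hands the job in; it is judged then, once.
The state is a dict: "time": time; "joint_positions": joint angles; "dq": joint speeds; "joint_torque": joint torques, N m; "eef_pos": TCP position; "orientation": TCP orientation; "contact_force": force on the tool from outside, world axes, zero at the start; "wrist_torque": the same for the moment, N m; "opening": finger opening in m; "grip_force": force on a finger pad.
Only numpy, scipy, OpenCV 4.12 (cv2) and the standard library are available. Lean on these libraries where they do the work, as an engineer would, in place of code of your own. Each camera call takes 0.05 s, during which the arm holds its last target. There are 200 camera calls.

## Working session

There is one attempt and no reset: what is moved stays moved. The work goes in short steps, Python scripts to look and compute and a shell command to move; the robot and the scene stay as the last step left them, time stands still between calls to the robot, and variables do not carry over. Pictures are saved under pics/ and viewed, at most 10 in all, crops included, and the job is handed in when it is done.

```bash
mkdir -p pics; ls; python3 - <<'E'
from cell import bot, viewer
import cv2,numpy as np
for n in ("side","top"):
    d=viewer.get_image(n); cv2.imwrite(f"pics/{n}0.png",d["frame"][:,:,::-1]); np.savez(f"{n}0.npz",**d)
    print(n,(-d["R"].T@d["t"]).round(3),d["R"].round(2).tolist(),d["intrinsics"].round(1).tolist(),np.round(d["dist_coeffs"],4))
print(bot.sense())
E
```

```text
pics
side [0.427 0.889 0.71 ] [[-0.98, -0.2, -0.0], [-0.1, 0.52, -0.85], [0.17, -0.83, -0.53]] [[539.0, 0.0, 325.6], [0.0, 539.0, 247.8], [0.0, 0.0, 1.0]] [-0.0458  0.      0.      0.      0.    ]
top [ 0.543 -0.031  1.499] [[-0.03, -1.0, -0.0], [-1.0, 0.03, -0.04], [0.04, 0.0, -1.0]] [[605.5, 0.0, 320.1], [0.0, 605.5, 238.5], [0.0, 0.0, 1.0]] [0.0211 0.     0.     0.     0.    ]
{'time': 0.1, 'joint_positions': array([ 1.20940011e+00,  3.51169250e-01,  1.65235335e+00, -2.26388105e-05,
        1.13907658e+00, -8.45845611e-02]), 'dq': array([ 0.00058816, -0.00103564, -0.00140622,  0.0012889 ,  0.00070731,
       -0.00060008]), 'joint_torque': array([ 5.58979027e-04, -4.98020339e+01, -2.85698444e+01,  7.00369338e-02,
        2.39180698e-02, -7.63281287e-05]), 'eef_pos': array([0.15018097, 0.52880314, 0.23516499]), 'orientation': array([-1.01272150e-04,  1.37959647e-01,  9.90437723e-01, -4.93079992e-04]), 'contact_force': array([ 0.2761761 ,  0.22363977, -0.83656478]), 'wrist_torque': array([ 0.04529023, -0.01492864, -0.07752758]), 'grip_force': 0.0, 'opening': 0.09304728571564373}
```

View pics/side0.png

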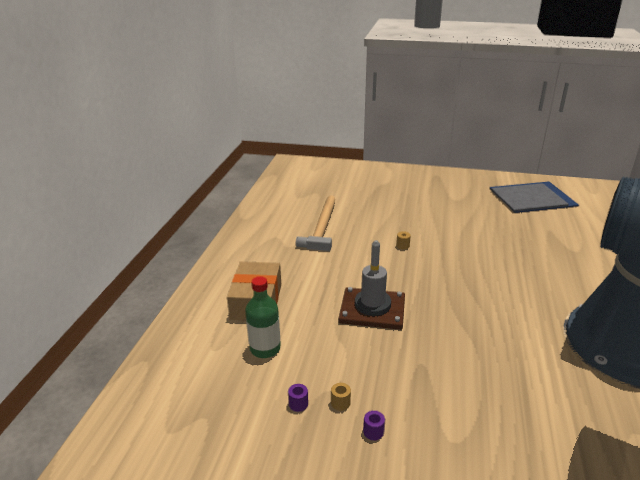

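View pics/top0.png

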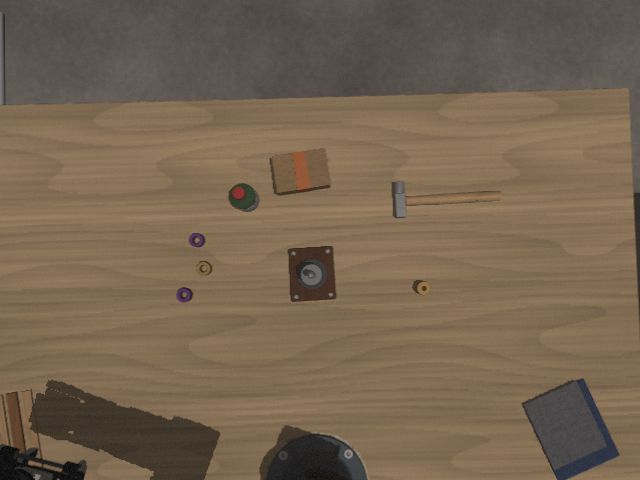

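Side view: column (375,285), brass sleeves (341,396) and (403,240), purple look-alikes (298,397) and (374,425). Top view: brass (204,268) with a wide hole and brass (423,288) with a small one, purple (197,240) and (184,295), column (312,273). I choose the brass one at (204,268), and check it in a crop.

```bash
cat > h.py <<'E'
import numpy as np, cv2
def cloud(d):
    v,u=np.mgrid[:480,:640]; p=np.stack([u,v],-1).reshape(-1,1,2).astype(float)
    n=cv2.undistortPoints(p,d["intrinsics"],d["dist_coeffs"]).reshape(480,640,2)
    z=d["range_z"][...,None]; c=np.concatenate([n*z,z],-1)
    return (c-d["t"])@d["R"]
def onplane(d,px,z):
    n=cv2.undistortPoints(np.array(px,float).reshape(-1,1,2),d["intrinsics"],d["dist_coeffs"]).reshape(-1,2)
    r=np.c_[n,np.ones(len(n))]@d["R"]; c=-d["R"].T@d["t"]
    return c+r*((z-c[2])/r[:,2])[:,None]
def proj(d,X):
    return cv2.projectPoints(np.array(X,float).reshape(-1,1,3),cv2.Rodrigues(d["R"])[0],d["t"],d["intrinsics"],d["dist_coeffs"])[0].reshape(-1,2)
E
python3 - <<'E'
from h import *
T=dict(np.load("top0.npz"));S=dict(np.load("side0.npz"))
cs=[]
for d,u,v in((T,204,268),(T,423,288),(S,341,396),(S,403,240)):
    cs.append(cv2.resize(d["frame"][v-20:v+20,u-20:u+20,::-1],(300,300),interpolation=cv2.INTER_CUBIC))
cv2.imwrite("pics/crop0.png",np.vstack([np.hstack(cs[:2]),np.hstack(cs[2:])]))
C=cloud(T);D=cloud(S)
for nm,u,v,r,lo,hi in(("A",204,268,14,.025,.045),("B",423,288,14,.025,.045),("P1",197,240,14,.025,.045),("P2",184,295,14,.025,.045),("col",312,273,40,.09,.112),("rod",312,273,40,.13,.19)):
    w=C[v-r:v+r,u-r:u+r].reshape(-1,3); w=w[(w[:,2]>lo)&(w[:,2]<hi)]
    print(nm,"top",len(w),w.mean(0).round(4),((w.min(0)+w.max(0))/2).round(4),np.ptp(w,axis=0).round(3)) if len(w) else print(nm,0)
    if not len(w): continue
    m=w.mean(0); q=D.reshape(-1,3); q=q[(q[:,2]>lo)&(q[:,2]<hi)&(np.hypot(*(q[:,:2]-m[:2]).T)<.04)]
    if len(q): print("   side",len(q),q.mean(0).round(4),((q.min(0)+q.max(0))/2).round(4),np.ptp(q,axis=0).round(3))
E
```

```text
A top 121 [0.5337 0.2607 0.0339] [0.5332 0.2599 0.0333] [0.032 0.036 0.016]
   side 256 [0.5341 0.264  0.0316] [0.5343 0.2622 0.0307] [0.033 0.036 0.011]
B top 143 [ 0.4736 -0.2713  0.0341] [ 0.4737 -0.2706  0.035 ] [0.032 0.033 0.02 ]
   side 116 [ 0.4737 -0.2663  0.0321] [ 0.4735 -0.2681  0.0311] [0.033 0.036 0.012]
P1 top 121 [0.6035 0.2773 0.0334] [0.6038 0.2775 0.0344] [0.032 0.032 0.018]
   side 257 [0.6041 0.2805 0.0314] [0.6045 0.2789 0.0304] [0.033 0.035 0.011]
P2 top 123 [0.4714 0.31   0.0337] [0.4716 0.3094 0.0334] [0.032 0.033 0.017]
   side 283 [0.4712 0.3132 0.0318] [0.4715 0.3105 0.0315] [0.032 0.034 0.012]
col top 317 [ 0.5142 -0.003   0.1005] [ 0.5135 -0.0032  0.1013] [0.048 0.049 0.018]
   side 334 [0.5142 0.0068 0.0992] [0.5146 0.0009 0.1009] [0.048 0.053 0.022]
rod top 43 [ 0.514  -0.0033  0.1685] [ 0.5138 -0.0035  0.1667] [0.013 0.013 0.027]
   side 156 [0.5145 0.0035 0.152 ] [5.151e-01 2.000e-04 1.508e-01] [0.016 0.017 0.041]
```

View pics/crop0.png

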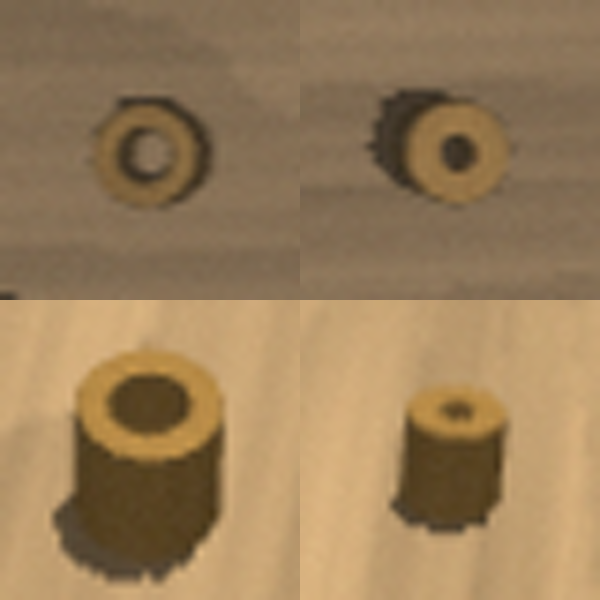

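The crop confirms it: at top (204,268) the hole is about half the outside width (18 mm), against a third for the one at (423,288). So A is at (0.534, 0.261), the rod is at about (0.514, -0.003), and the jaws' present direction (74°) clears both purple sleeves. Setting out.

```bash
cat > go.py <<'E'
import sys,numpy as np
from scipy.spatial.transform import Rotation as R
from cell import bot
def go(x,y,z):
    s=bot.sense(); M=R.from_quat(np.roll(s["orientation"],-1)).as_matrix()
    print("t",round(s["time"],2),"tcp",s["eef_pos"].round(4),"F",s["contact_force"].round(1),"open",round(s["opening"],4),"grip",round(s["grip_force"],1),"y-axis",M[:,1].round(3),"shift frac",(M.T@(np.array([x,y,z])-s["eef_pos"])/.25).round(4))
if __name__=="__main__": go(*map(float,sys.argv[1:4]))
E
python3 -m jog '[[0.9,-0.22,-0.08,0,0],[0.8,-0.44,-0.15,0,0],[0.7,-0.66,-0.23,0,0],[0.65,-0.88,-0.3,0,0],[0.65,-0.88,-0.3,0,0]]'; python3 go.py .534 .2608 .11
```

```text
time: 0.72
eef_pos: [0.3438, 0.3948, 0.2354]
orientation: [0.0, 0.14, 0.99, -0.0]
contact_force: [0.2, 0.6, 0.1]
opening: 0.0605
grip_force: 0.0
t 0.72 tcp [0.3438 0.3948 0.2354] F [0.2 0.6 0.1] open 0.0605 grip 0.0 y-axis [ 0.277  0.961 -0.001] shift frac [-0.8796 -0.3037  0.5018]
```

```bash
python3 -m jog '[[0.65,-0.22,-0.076,0.1,0],[0.65,-0.44,-0.15,0.2,0],[0.65,-0.66,-0.23,0.35,0],[0.65,-0.88,-0.304,0.5,0],[0.65,-0.88,-0.304,0.5,0],[0.65,-0.88,-0.304,0.5,0]]'; python3 go.py .534 .2608 .025; python3 - <<'E'
from h import *
from cell import viewer,bot
d=viewer.get_image("side"); p=bot.sense()["eef_pos"]
u,v=proj(d,p)[0].astype(int); print(u,v, proj(d,[[.534,.2608,.034]]))
cv2.imwrite("pics/c1.png",cv2.resize(d["frame"][v-70:v+110,u-120:u+120,::-1],None,fx=3,fy=3))
E
```

```text
time: 1.48
eef_pos: [0.5318, 0.2639, 0.1102]
orientation: [-0.001, 0.138, 0.99, -0.0]
contact_force: [0.3, -0.0, 0.8]
opening: 0.0603
grip_force: 0.0
t 1.48 tcp [0.5318 0.2639 0.1102] F [ 0.3 -0.   0.8] open 0.0603 grip 0.0 y-axis [ 0.274  0.962 -0.001] shift frac [-0.0124 -0.0094  0.3409]
342 356 [[340.87959753 388.88057392]]
```

View pics/c1.png

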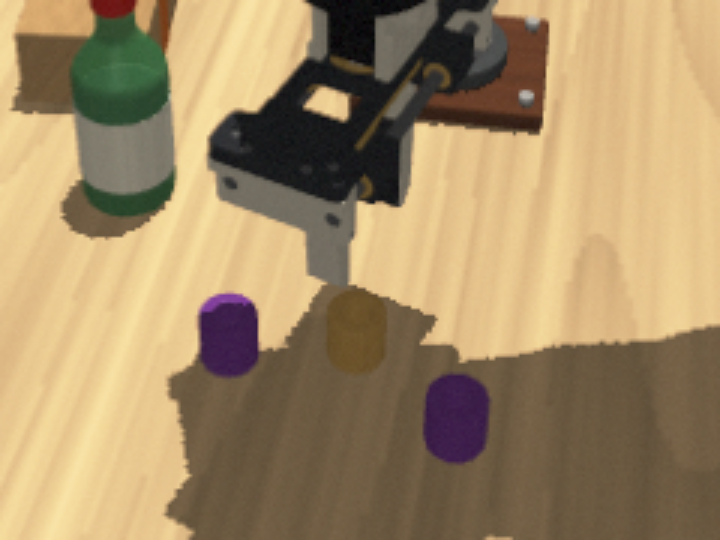

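The crop shows the open jaws above the brass sleeve (crop 356,330), with both purple ones, at (229,335) and (456,418), clear of the fingers' line. Now going down part of the way, letting it settle and checking.

```bash
python3 -m jog '[[0.65,0,0,0.08,0],[0.65,0,0,0.16,0],[0.65,0,0,0.2,0],[0.65,0,0,0.2,0],[0.65,0,0,0.2,0]]'; python3 go.py .534 .2608 .025
```

```text
time: 2.15
eef_pos: [0.5325, 0.2641, 0.0616]
orientation: [0.001, 0.138, 0.99, 0.0]
contact_force: [0.2, -1.0, 0.3]
opening: 0.0602
grip_force: 0.0
t 2.15 tcp [0.5325 0.2641 0.0616] F [ 0.2 -1.   0.3] open 0.0602 grip 0.0 y-axis [0.273 0.962 0.001] shift frac [-0.0093 -0.0111  0.1464]
```

```bash
python3 -m jog '[[0.65,-0.009,-0.011,0,0],[0.65,-0.009,-0.011,0,0],[0.65,-0.009,-0.011,0.075,0],[0.65,-0.009,-0.011,0.145,0],[0.65,-0.009,-0.011,0.145,0],[0.65,-0.009,-0.011,0.145,0]]'; python3 go.py .534 .2608 .025
```

```text
time: 2.9
eef_pos: [0.5337, 0.2603, 0.0242]
orientation: [-0.0, 0.138, 0.99, -0.0]
contact_force: [-0.4, -0.8, 0.2]
opening: 0.0602
grip_force: 0.0
t 2.9 tcp [0.5337 0.2603 0.0242] F [-0.4 -0.8  0.2] open 0.0602 grip 0.0 y-axis [ 0.273  0.962 -0.   ] shift frac [-0.0006  0.0021 -0.0031]
```

```bash
python3 -m jog '[[0.2,0,0,0,0],[0.2,0,0,0,0],[0.2,0,0,0,0],[0.2,0,0,0,0],[0.2,0,0,0,0],[0.2,0,0,0,0]]'; python3 -m jog '[[0.2,0,0,-0.1,0],[0.2,0,0,-0.3,0],[0.2,0,0,-0.5,0],[0.2,0,0,-0.7,0],[0.2,0,0,-0.85,0],[0.2,0,0,-0.85,0],[0.2,0,0,-0.85,0]]'; python3 go.py .514 -.0032 .24
```

```text
time: 3.65
eef_pos: [0.5338, 0.2603, 0.0246]
orientation: [0.0, 0.138, 0.99, 0.0]
contact_force: [-0.2, -0.6, 3.8]
opening: 0.0332
grip_force: 30.0
time: 4.53
eef_pos: [0.5331, 0.2601, 0.2354]
orientation: [-0.001, 0.138, 0.99, -0.001]
contact_force: [-0.5, -0.2, -2.3]
opening: 0.0333
grip_force: 30.0
t 4.53 tcp [0.5331 0.2601 0.2354] F [-0.5 -0.2 -2.3] open 0.0333 grip 30.0 y-axis [ 0.273  0.962 -0.001] shift frac [-0.2144 -1.0338 -0.0175]
```

```bash
python3 -m jog '[[0.2,-0.04,-0.2,0,0],[0.2,-0.08,-0.4,0,0],[0.2,-0.12,-0.6,0,0],[0.2,-0.16,-0.8,0,0],[0.2,-0.214,-0.98,0,0],[0.2,-0.214,-0.98,0,0],[0.2,-0.214,-0.98,0,0]]'; python3 go.py .514 -.0032 .21; python3 - <<'E'
from h import *
from cell import viewer,bot
for n in("side","top"):
    d=viewer.get_image(n); np.savez(n+"1.npz",**d); p=bot.sense()["eef_pos"]
    u,v=proj(d,p)[0].astype(int); print(n,u,v,proj(d,[[.514,-.0032,.17],p-[0,0,.0243]]))
    if n=="side": cv2.imwrite("pics/c2.png",cv2.resize(d["frame"][v-40:v+80,u-80:u+80,::-1],None,fx=4,fy=4))
    C=cloud(d).reshape(-1,3); q=C[(C[:,2]>.09)&(C[:,2]<.112)&(np.hypot(C[:,0]-.514,C[:,1]+.003)<.04)]
    if len(q): print(q.mean(0),np.ptp(q,axis=0))
    if n=="side":
        for z in np.arange(.11,.17,.01):
            q=C[(abs(C[:,2]-z)<.005)&(np.hypot(C[:,0]-.514,C[:,1]+.003)<.025)]; print(round(z,3),len(q),((q.min(0)+q.max(0))/2).round(4) if len(q) else "")
E
```

```text
time: 5.4
eef_pos: [0.5177, 0.0104, 0.2357]
orientation: [-0.001, 0.138, 0.99, 0.0]
contact_force: [-0.4, 0.3, -2.3]
opening: 0.0332
grip_force: 30.0
t 5.4 tcp [0.5177 0.0104 0.2357] F [-0.4  0.3 -2.3] open 0.0332 grip 30.0 y-axis [ 0.274  0.962 -0.   ] shift frac [-0.0007 -0.0562  0.1029]
side 374 213 [[376.23952759 240.2980836 ]
 [374.27626926 224.86163873]]
[0.51437441 0.00636848 0.0991946 ] [0.04888597 0.05047851 0.02159995]
0.11 30 [0.5141 0.0039 0.1103]
0.12 34 [0.5146 0.0041 0.1203]
0.13 36 [0.515  0.0037 0.1302]
0.14 38 [0.515  0.0026 0.1401]
0.15 34 [0.5152 0.0035 0.1506]
0.16 36 [0.5149 0.0017 0.16  ]
0.17 31 [0.5147 0.0006 0.1685]
top 303 273 [[310.82979579 274.90540444]
 [303.72289817 273.6655083 ]]
```

View pics/c2.png

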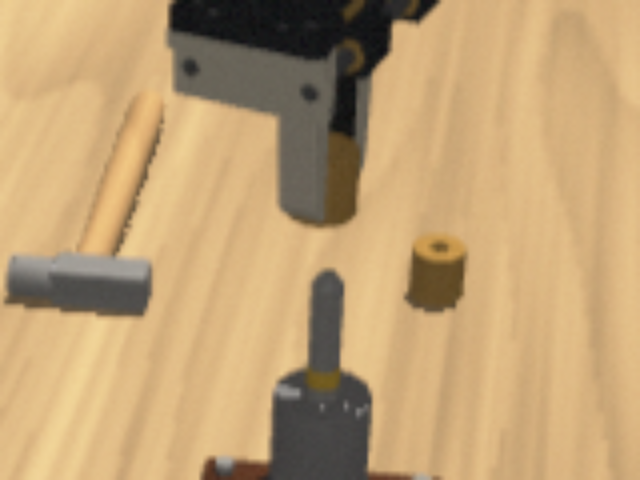

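The sleeve is in the jaws (crop 320,190) above and beyond the rod tip (327,275); B stands at (438,270) and the hammer is undisturbed. The rod tip matches the top-camera estimate to about 1 px, so I align above it.

```bash
python3 -m jog '[[0.2,0,-0.056,0,0],[0.2,0,-0.056,0.05,0],[0.2,0,-0.056,0.05,0],[0.2,0,-0.056,0.05,0]]'; python3 go.py .5143 -.0032 .195
```

```text
time: 6.0
eef_pos: [0.5144, -0.0033, 0.2243]
orientation: [-0.0, 0.138, 0.99, 0.0]
contact_force: [-0.7, 0.4, -0.8]
opening: 0.0334
grip_force: 30.0
t 6.0 tcp [ 0.5144 -0.0033  0.2243] F [-0.7  0.4 -0.8] open 0.0334 grip 30.0 y-axis [ 0.273  0.962 -0.   ] shift frac [0.0004 0.0004 0.1171]
```

```bash
python3 -m jog '[[0.2,0,0,0.06,0],[0.2,0,0,0.09,0],[0.2,0,0,0.12,0],[0.2,0,0,0.15,0],[0.2,0,0,0.18,0],[0.2,0,0,0.18,0],[0.2,0,0,0.18,0]]'; python3 go.py .5143 -.0032 .1265
```

```text
time: 6.88
eef_pos: [0.5145, -0.0035, 0.1796]
orientation: [0.0, 0.138, 0.99, -0.0]
contact_force: [-0.6, 0.6, -2.0]
opening: 0.0332
grip_force: 30.0
t 6.88 tcp [ 0.5145 -0.0035  0.1796] F [-0.6  0.6 -2. ] open 0.0332 grip 30.0 y-axis [0.273 0.962 0.   ] shift frac [0.0011 0.0009 0.2123]
```

```bash
python3 -m jog '[[0.2,0,0,0.04,0],[0.2,0,0,0.08,0],[0.2,0,0,0.12,0],[0.2,0,0,0.16,0],[0.2,0,0,0.19,0],[0.2,0,0,0.21,0],[0.2,0,0,0.21,0],[0.2,0,0,0.21,0]]'; python3 go.py .5143 -.0032 .125
```

```text
time: 7.88
eef_pos: [0.5145, -0.0035, 0.1271]
orientation: [0.0, 0.138, 0.99, 0.0]
contact_force: [-0.2, -0.5, -1.5]
opening: 0.0331
grip_force: 30.0
t 7.88 tcp [ 0.5145 -0.0035  0.1271] F [-0.2 -0.5 -1.5] open 0.0331 grip 30.0 y-axis [0.273 0.962 0.   ] shift frac [0.0012 0.0007 0.0086]
```

```bash
python3 -m jog '[[0.2,0,0,0.004,0],[0.2,0,0,0.008,0],[0.2,0,0,0.008,0],[0.2,0,0,0.008,0]]'; python3 -m jog '[[0.2,0,0,0.004,0],[0.2,0,0,0.004,0],[0.2,0,0,0.004,0]]'
```

```text
time: 8.38
eef_pos: [0.5143, -0.0035, 0.1249]
orientation: [-0.0, 0.138, 0.99, -0.0]
contact_force: [0.3, -0.1, -2.0]
opening: 0.0332
grip_force: 30.0
time: 8.75
eef_pos: [0.5145, -0.0035, 0.1246]
orientation: [0.0, 0.138, 0.99, -0.0]
contact_force: [-3.1, 0.5, 7.5]
opening: 0.0333
grip_force: 30.0
```

The sleeve has touched the column (7.5 N). I let go and look.

```bash
python3 -m jog '[[0.5,0,0,-0.002,0],[0.6,0,0,-0.002,0],[0.6,0,0,-0.002,0],[0.6,0,0,-0.002,0]]'; python3 -m jog '[[0.6,0,0,-0.1,0],[0.6,0,0,-0.2,0],[0.6,0,0,-0.3,0],[0.6,0,0,-0.3,0],[0.6,0,0,-0.3,0]]'; python3 go.py .5143 -.0032 .157;  python3 - <<'E'
from h import *
from cell import viewer,bot
d=viewer.get_image("side"); np.savez("side2.npz",**d)
u,v=proj(d,[.5143,-.0032,.15])[0].astype(int); print(u,v)
cv2.imwrite("pics/c3.png",cv2.resize(d["frame"][v-50:v+50,u-60:u+60,::-1],None,fx=5,fy=5,interpolation=cv2.INTER_CUBIC))
C=cloud(d).reshape(-1,3)
for z in np.arange(.11,.17,.005):
    q=C[(abs(C[:,2]-z)<.0025)&(np.hypot(C[:,0]-.514,C[:,1]+.003)<.023)]
    if len(q): print(round(z,3),len(q),((q.min(0)+q.max(0))/2).round(4),np.ptp(q,axis=0).round(3))
print(bot.sense()["contact_force"])
E
```

```text
time: 9.25
eef_pos: [0.5144, -0.0034, 0.1243]
orientation: [-0.0, 0.138, 0.99, 0.0]
contact_force: [-0.7, -0.5, -0.3]
opening: 0.0558
grip_force: 0.0
time: 9.88
eef_pos: [0.5139, -0.0034, 0.1985]
orientation: [-0.001, 0.138, 0.99, -0.0]
contact_force: [-0.3, -0.3, -0.3]
opening: 0.056
grip_force: 0.0
t 9.88 tcp [ 0.5139 -0.0034  0.1985] F [-0.3 -0.3 -0.3] open 0.056 grip 0.0 y-axis [ 0.273  0.962 -0.   ] shift frac [-0.0014  0.0013  0.1659]
375 249
0.11 34 [0.5151 0.0075 0.1098] [0.032 0.016 0.004]
0.115 39 [0.5154 0.0069 0.1149] [0.032 0.019 0.004]
0.12 37 [0.5156 0.0078 0.1198] [0.032 0.015 0.005]
0.125 33 [0.5158 0.0083 0.125 ] [0.032 0.013 0.005]
0.13 48 [5.163e-01 3.000e-04 1.300e-01] [0.032 0.029 0.005]
0.135 79 [5.159e-01 1.000e-04 1.350e-01] [0.031 0.033 0.005]
0.14 20 [0.5155 0.0044 0.14  ] [0.014 0.005 0.005]
0.145 18 [0.5157 0.0034 0.1451] [0.014 0.007 0.005]
0.15 15 [0.5154 0.0024 0.15  ] [0.016 0.01  0.004]
0.155 21 [0.5155 0.0035 0.1548] [0.016 0.01  0.004]
0.16 17 [0.5145 0.0036 0.1598] [0.013 0.01  0.004]
0.165 19 [5.145e-01 1.000e-04 1.646e-01] [0.014 0.014 0.004]
0.17 12 [ 0.5134 -0.0009  0.17  ] [0.007 0.01  0.004]
[-0.12530118  0.08018576 -0.6360228 ]
```

View pics/c3.png

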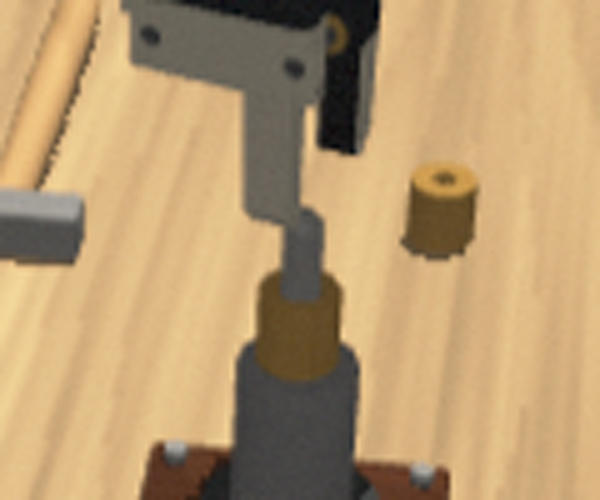

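The sleeve sits flat on the column round the rod (crop 300,325), released, with B standing at (443,210). I go down to the rod and close to just over its width to feel the centring.

```bash
python3 -m jog '[[0.4,-0.001,0.001,0.05,0],[0.3,-0.001,0.001,0.1,0],[0.3,-0.001,0.001,0.14,0],[0.3,-0.001,0.001,0.168,0],[0.3,-0.001,0.001,0.168,0],[0.3,-0.001,0.001,0.168,0]]';  python3 -m jog '[[0.22,0,0,0,0],[0.2,0,0,0,0],[0.2,0,0,0,0],[0.2,0,0,0,0]]'; python3 -m jog '[[0.185,0,0,0,0],[0.185,0,0,0,0],[0.185,0,0,0,0]]';python3 go.py .5143 -.0032 .156
```

```text
time: 10.68
eef_pos: [0.5148, -0.0033, 0.1576]
orientation: [0.0, 0.138, 0.99, 0.0]
contact_force: [0.3, 0.3, -0.1]
opening: 0.028
grip_force: 0.0
time: 11.18
eef_pos: [0.5147, -0.0033, 0.1574]
orientation: [0.0, 0.138, 0.99, -0.0]
contact_force: [-0.2, -0.6, 0.0]
opening: 0.0185
grip_force: 0.0
time: 11.55
eef_pos: [0.5147, -0.0033, 0.1574]
orientation: [0.0, 0.138, 0.99, -0.0]
contact_force: [-0.0, 0.3, -0.4]
opening: 0.0171
grip_force: 0.0
t 11.55 tcp [ 0.5147 -0.0033  0.1574] F [-0.   0.3 -0.4] open 0.0171 grip 0.0 y-axis [ 0.273  0.962 -0.   ] shift frac [ 0.0016 -0.0001  0.0056]
```

Open only 17.1 mm with no side force, so it is well centred. Closing.

```bash
python3 -m jog '[[0.17,0,0,0,0],[0.16,0,0,0,0],[0.12,0,0,0,0],[0.12,0,0,0,0],[0.12,0,0,0,0]]'; python3 go.py .5143 -.0032 .156
```

```text
time: 12.18
eef_pos: [0.5147, -0.0032, 0.1574]
orientation: [-0.0, 0.138, 0.99, 0.0]
contact_force: [-0.4, 0.2, -0.4]
opening: 0.0153
grip_force: 30.0
t 12.18 tcp [ 0.5147 -0.0032  0.1574] F [-0.4  0.2 -0.4] open 0.0153 grip 30.0 y-axis [0.273 0.962 0.   ] shift frac [ 0.0014 -0.0003  0.0055]
```

Gripped without side force. Drawing up 32 mm (-0.128), the first half gently.

```bash
python3 -m jog '[[0.12,0,0,-0.01,0],[0.12,0,0,-0.025,0],[0.12,0,0,-0.04,0],[0.12,0,0,-0.055,0],[0.12,0,0,-0.065,0],[0.12,0,0,-0.065,0]]'; python3 -m jog '[[0.12,0,0,-0.01,0],[0.12,0,0,-0.025,0],[0.12,0,0,-0.04,0],[0.12,0,0,-0.055,0],[0.12,0,0,-0.063,0],[0.12,0,0,-0.063,0],[0.12,0,0,-0.063,0],[0.12,0,0,-0.063,0]]'; python3 go.py .5143 -.0032 .1894;  python3 - <<'E'
from h import *
from cell import viewer,bot
d=viewer.get_image("side"); np.savez("side3.npz",**d)
u,v=proj(d,[.5145,-.0032,.15])[0].astype(int); print(u,v)
print(proj(d,[[.5145,.005,z] for z in (.134,.139,.149)]))
cv2.imwrite("pics/c4.png",cv2.resize(d["frame"][v-40:v+40,u-45:u+45,::-1],None,fx=7,fy=7,interpolation=cv2.INTER_CUBIC))
E
```

```text
time: 12.92
eef_pos: [0.5147, -0.0033, 0.1739]
orientation: [0.0, 0.138, 0.99, -0.0]
contact_force: [0.5, 1.1, -2.5]
opening: 0.0155
grip_force: 30.0
time: 13.92
eef_pos: [0.5146, -0.0033, 0.1893]
orientation: [-0.0, 0.138, 0.99, -0.0]
contact_force: [0.1, 1.0, -1.3]
opening: 0.0152
grip_force: 30.0
t 13.93 tcp [ 0.5146 -0.0033  0.1893] F [ 0.1  1.  -1.3] open 0.0152 grip 30.0 y-axis [ 0.273  0.962 -0.   ] shift frac [ 0.0014 -0.     -0.0004]
375 249
[[374.63417345 258.13495244]
 [374.74599182 255.98918143]
 [374.97111184 251.66496794]]
```

View pics/c4.png

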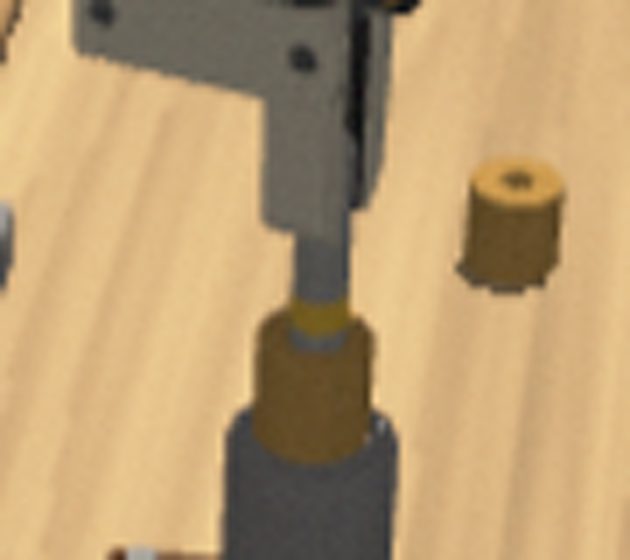

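The whole yellow band (crop 320,317) shows with about 2 px (5 mm) of bare rod below it, above the sleeve, which is still seated. B stands at (515,225). Handing in.

```bash
python3 -m jog '[[0.12,0,0,0,0],[0.12,0,0,0,0]]'; python3 -c "
from cell import bot
print(bot.sign_off())"
```

```text
time: 14.22
eef_pos: [0.5146, -0.0033, 0.1893]
orientation: [-0.0, 0.138, 0.99, -0.0]
contact_force: [0.1, 0.5, -2.2]
opening: 0.0153
grip_force: 30.0
the job is handed in; nothing more can be done
None
```

The job is handed in at 14.2 s, though sign-off returned no verdict: the fitting sleeve sits on the column, the rod is drawn up 32 mm and held still with the yellow band and about 5 mm of bare rod showing, and the other sleeve, glue bottle, hammer and carton were not touched.

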